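# Set a mount plate over the board edge

## Task

On the raised work board lies a thin rectangular aluminium mount plate with a dark line scribed across it. Push the plate along the board with the fingertips, without lifting or tipping it, until its end with the two holes sticks out squarely past the board's far edge (the long edge away from the robot) and the scribed line lies right along that edge, 40 mm of plate overhanging. Leave everything else where it stands, and finish clear of it all.

Things in the scene. Friction and masses are not known exactly. Their poses are not given: they have to be found in the camera images.
- board: Fixed raised work board of pale wood, 300 mm (its x) by 500 mm (its y), on grey rails; its flat top is 60 mm above the bench. Origin at the centre of its underside, at bench height. Its x axis points away from the robot (turned by up to 0.35 rad), to the far long edge where the plate must overhang; y runs left along that edge; z up.
- edge (a point): Middle of the board's far top edge, at the height of its top face (board frame x = +150 mm, y = 0, z = 60 mm); axes as the board's.
- plate: Loose aluminium plate flat on the board: 130 mm (its x) by 120 mm (y), 6 mm thick, about 0.24 kg. Origin at the centre of its underside. x points to its front edge, the end with two 10 mm through holes (centres x = +47, y = +/-35 mm). It starts wholly on the board, turned up to 0.3 rad from the board's axes, its line 55 to 125 mm short of the edge. It slides with friction and stays where left.
- line_left (a point): Left end of the plate's dark scribed line (3 mm wide, right across its top, 40 mm behind the front edge and 90 mm ahead of the rear edge): plate frame x = +25, y = +58, z = 6 mm (top face).
- line_right (a point): Right end of the same scribed line: plate frame x = +25, y = -58, z = 6 mm (top face).
- bronze: Bystander, loose: small squat bronze vessel with two ear handles, 128 mm over the handles (its y), 96 mm across otherwise, 76 mm high, standing on the board beside the plate. Origin at the centre of its underside.
- jar: Bystander, loose: closed jar, 52 mm diameter, 75 mm high, standing on the board beside the plate. Origin at the centre of its underside.
- weight: Bystander, loose: steel knobbed weight, 42 mm diameter, 60 mm high, standing on the board beside the plate. Origin at the centre of its underside.
- disc: Bystander, loose: round aluminium disc, 64 mm diameter, 6 mm thick, lying on the board beside the plate. Origin at the centre of its underside.
- heatgun: Bystander, loose: red hot-air gun lying on the bench left of the board, barrel about 240 mm long along its x, grip out to its y = +155 mm, 75 mm high. Origin below the barrel at bench height.
- scalpel: Bystander, loose: steel scalpel lying on the bench right of the board, 155 mm long along its x, 5 mm high. Origin on the bench below its middle.
- bowl: Bystander, loose: steel bowl, 110 mm diameter, 45 mm high, on the bench right of the board. Origin at the centre of its underside.
Mind the look-alikes: they are no part of the job. What is shaped like the plate but brown or yellow is not meant.

How it is judged:
By the outcome, as a careful person would: the job done as asked, in the order asked, and still so for the second after the job is handed in, with the robot touching nothing.
It also fails if it takes over 45 s, if anything falls off the work surface, if the arm or the gripper's body presses on something with over 40 N, if the wrist force passes 120 N, or if a joint passes its speed limit or range.

## Robot

A 6-joint arm with a two-finger parallel gripper is mounted at the origin on the work surface. World frame = base frame: x ahead of the robot, y to its left, z up, the work surface at z = 0. Lengths are in m, angles in degrees, forces in N, time in s.
With the tool pointing down it reaches from about 0.325 to 0.9 m from the base axis. Payload 6.1 kg.
Tool frame: the origin (TCP) lies between the finger pads; the fingertips stand 8 mm ahead of it and the grasp point (between the pads) lies 11 mm behind it; x points along the fingers, y is the direction in which the jaws open and shut, and the axes are right-handed (so a half turn about x gives the same grasp; the last joint's range is limited). The gripper opens to 87 mm and grips with 3 to 60 N. Pads are 19 mm wide; open, the fingers measure 117 mm over their backs; the gripper's body (75 mm by 190 mm) begins 51 mm behind the grasp point.
Start: joints at [60.098, 12.628, 87.462, -0, 79.91, -7.225], TCP at [0.241, 0.577, 0.231] pointing down, gripper open.
Joint ranges: [-170.65, 170.65], [-52.31, 119.04], [5.05, 147.46], [-71.25, 251.25], [11.57, 151.72], [-153.62, 153.62]. Speed limits (degrees/s): [147.25, 147.25, 172.46, 180, 180, 180].

## Interface

Orientations are given as [roll, pitch, yaw] about the fixed x, y, z axes, in that order (R = Rz(yaw) Ry(pitch) Rx(roll)).
In Python, from workcell import ctrl gives the robot as it stands.
- The arm moves only by the shell command python3 -m crank 'ROWS' [FORCE]. ROWS is JSON, a list of rows, each an object of numbers: "dx", "dy", "dz": the shift along the world's x, y, z in m; "spin": the turn about the world's z in degrees; "jaw": the gripper's target within -1 to 1 (fully open at 1, half-way at 0, shut at -1). In form: [{"dx": .., "dy": .., "dz": .., "spin": .., "jaw": ..}, ...]. A call has 1 to 20 rows; each row shifts and turns the commanded pose from where the row before left it; what a row does not reach is not made up. A row lasts 1/12 s, in which the tool goes at most 41.7 mm and 7.16 degrees, less where a joint would pass 70% of its speed; a pose out of reach is approached as far as the arm can. A call is refused whole if a number of a shift passes 0.0417 or a number of a turn 7.16, either way. A call with a gripper value outside its range is refused whole. The fingers move at their own pace and stop on an object; FORCE is the grip in N (left out, the last holds). Time passes only in rows, so rows that do not move let the fingers close. It gives the time, the measured TCP pose, the force and the opening at its end, in the units of the state.
- ctrl.state(): the state, without advancing time (a new reading comes with each control period).
- ctrl.camera(name): name is "scene" or "top"; returns the picture (400x640x3 uint8, red, green, blue); there is no depth.
- ctrl.get_calibration(name): a dict with "fx", "fy", "cx", "cy" (pixels), "origin" and "attitude" of the camera in the world. Camera axes: x right, y up, looking along -z (the intrinsics and any distortion apply to the point x, -y, -z); pixel columns grow to the right and rows downward; lengths in m; the calibration is good to about 2 mm. A picture is of the moment at which its call begins. get_calibration takes no time and is no camera call.
- ctrl.job_done(): hands the job in, once; it reports no verdict.
The state is a dict: "time": time; "q": joint angles; "joint_vel": joint speeds; "joint_torque": joint torques, N m; "ee_pos": TCP position; "eef_rot": TCP orientation; "contact_force": force on the tool from outside, world axes, zero at the start; "wrist_torque": the same for the moment, N m; "width": finger opening in m.
Only numpy, scipy, OpenCV 4.12 (cv2) and the standard library are available. Lean on these libraries where they do the work, as an engineer would, in place of code of your own. Each camera call takes 0.05 s, during which the arm holds its last target.

## Working session

There is one attempt and no reset: what is moved stays moved. The work goes in short steps, Python scripts to look and compute and a shell command to move; the robot and the scene stay as the last step left them, time stands still between calls to the robot, and variables do not carry over. Pictures are saved under pics/ and viewed, and the job is handed in when it is done.

```bash
mkdir -p pics; ls
python3 - <<'E'
from workcell import ctrl
import cv2,json
for n in("scene","top"):
    print(n,ctrl.get_calibration(n))
    cv2.imwrite(f"pics/{n}0.png",ctrl.camera(n)[:,:,::-1])
print(ctrl.state())
E
```

```text
pics
scene {'fx': 428.986039125184, 'fy': 428.986039125184, 'cx': 316.33010547977165, 'cy': 202.8532397573375, 'origin': array([ 1.19895928, -0.73203138,  0.67828528]), 'attitude': array([59.692594  , -0.7837145 , 43.96220698])}
top {'fx': 435.2196630882579, 'fy': 435.2196630882579, 'cx': 319.87980840299065, 'cy': 203.00612953716032, 'origin': array([0.27510224, 0.02463306, 1.55373546]), 'attitude': array([  9.33222622,  -1.10004169, -89.61070451])}
{'time': 0.1, 'q': array([ 6.00984268e+01,  1.26698773e+01,  8.75202720e+01,  3.84816701e-04,
        7.99113994e+01, -7.22480581e+00]), 'joint_vel': array([-0.14790694, -0.09081826, -0.15188005, -0.00102112, -0.0107937 ,
        0.04984258]), 'joint_torque': array([ 2.71169520e-03, -4.95940053e+01, -3.88521838e+01,  7.03804102e-02,
        5.14405605e-02, -2.47775398e-05]), 'ee_pos': array([0.24067635, 0.57619621, 0.22954598]), 'eef_rot': array([ -97.4385013 ,   89.89845062, -120.11533647]), 'contact_force': array([ 0.89140508,  0.49863784, -0.56542979]), 'wrist_torque': array([-0.00782775, -0.02251276,  0.05717933]), 'width': 0.08743729003458066}
```

View pics/scene0.png

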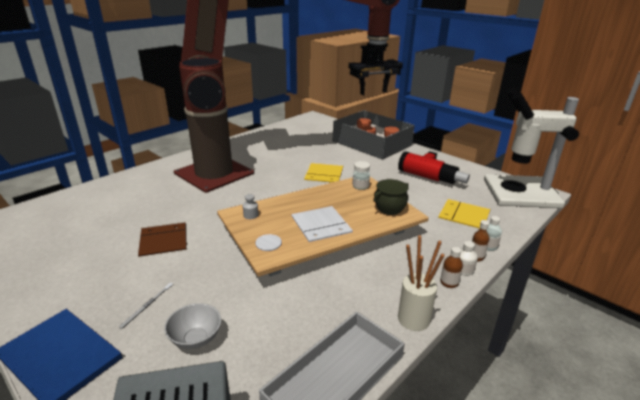

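View pics/top0.png

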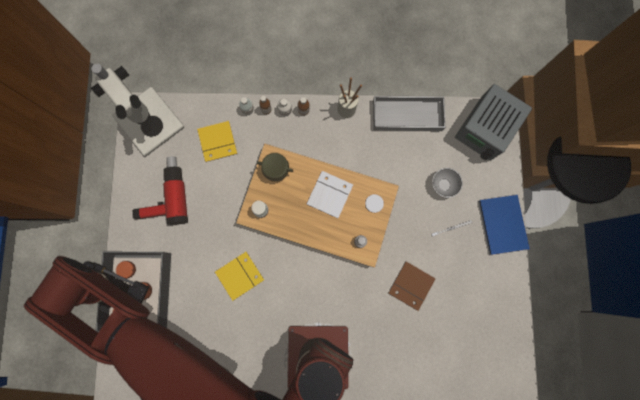

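The scene and top views show the board with the silver plate at about (322,222) in scene and (330,193) in top. The bronze vessel, jar, weight and disc stand around it. I'll zoom in next.

```bash
cat > h.py <<'E'
import numpy as np,cv2
from scipy.spatial.transform import Rotation as R
from workcell import ctrl
def cal(n):
    c=ctrl.get_calibration(n); M=R.from_euler('xyz',c['attitude'],degrees=True).as_matrix(); return c,M,np.array(c['origin'])
def ray(n,uv,z):
    c,M,o=cal(n); uv=np.atleast_2d(uv).astype(float)
    d=np.c_[(uv[:,0]-c['cx'])/c['fx'],-(uv[:,1]-c['cy'])/c['fy'],-np.ones(len(uv))]@M.T
    return o+d*((z-o[2])/d[:,2])[:,None]
def proj(n,P):
    c,M,o=cal(n); p=(np.atleast_2d(P)-o)@M
    return np.c_[c['cx']+c['fx']*p[:,0]/-p[:,2],c['cy']-c['fy']*p[:,1]/-p[:,2]]
E
python3 - <<'E'
from h import *
a=cv2.imread('pics/top0.png');cv2.imwrite('pics/topz.png',cv2.resize(a[135:275,225:410],None,fx=4.2,fy=4.2,interpolation=cv2.INTER_CUBIC))
a=cv2.imread('pics/scene0.png');cv2.imwrite('pics/scenez.png',cv2.resize(a[150:290,210:435],None,fx=3.5,fy=3.5,interpolation=cv2.INTER_CUBIC))
# sanity
print(proj('top',[[0,0,0],[.24,.576,.23]]),proj('scene',[[0,0,0],[.24,.576,.23]]))
E
```

```text
[[317.81295442 356.08061861]
 [125.31052979 285.24429511]] [[213.11644958 173.20841866]
 [372.52895601  90.90750118]]
```

View pics/topz.png

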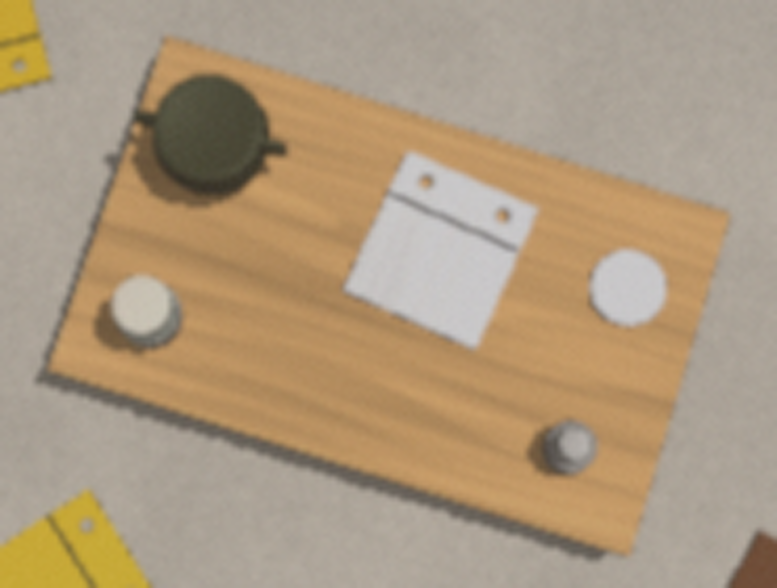

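View pics/scenez.png

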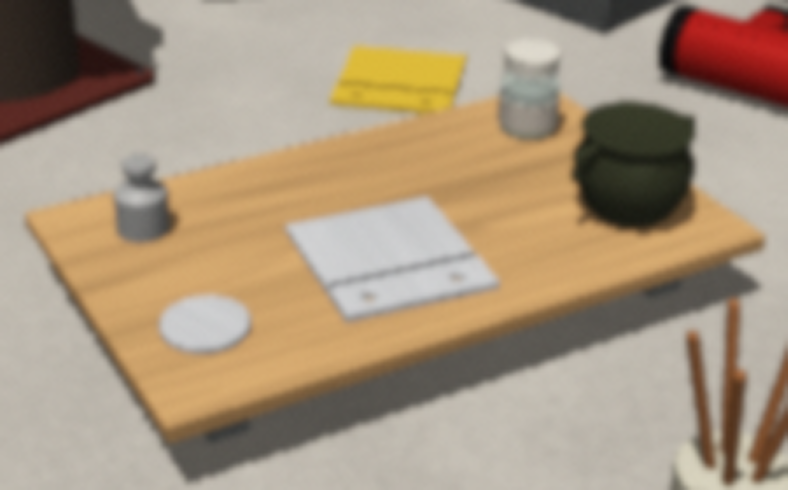

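```bash
cat >> h.py <<'E'
def cross(l1,l2):
    (a,b),(c,d)=l1,l2; t=np.linalg.solve(np.c_[b,-d],c-a); return a+b*t[0]
def quadfit(pts,corners,trim=.12,tol=.006):
    """fit lines to contour pts (world xy) near sides of rough quad; returns refined corners"""
    L=[]
    for i in range(4):
        a,b=corners[i],corners[(i+1)%4]; d=b-a; l=np.hypot(*d); d=d/l; n=np.array([-d[1],d[0]])
        s=(pts-a)@d/l; e=(pts-a)@n; m=(s>trim)&(s<1-trim)&(abs(e)<tol)
        f=cv2.fitLine(pts[m].astype(np.float32),cv2.DIST_HUBER,0,.001,.001).ravel()
        L.append((f[2:].astype(float),f[:2].astype(float)))
    return np.array([cross(L[i-1],L[i]) for i in range(4)]),L
def mask_pts(img,m,up):
    cs,_=cv2.findContours(m.astype(np.uint8),cv2.RETR_EXTERNAL,cv2.CHAIN_APPROX_NONE)
    c=max(cs,key=cv2.contourArea); return c
def analyse(name,img,up=8,verbose=True):
    big=cv2.resize(img,None,fx=up,fy=up,interpolation=cv2.INTER_CUBIC).astype(np.uint8)
    hsv=cv2.cvtColor(big,cv2.COLOR_BGR2HSV)
    return big,hsv
def un(p,up=8): return (np.asarray(p,float)+.5)/up-.5
E
cat > meas.py <<'E'
from h import *
import sys
def wood(hsv): return ((hsv[...,0]>8)&(hsv[...,0]<24)&(hsv[...,1]>70)&(hsv[...,2]>90))
def run(name,img,roi):
    big,hsv=analyse(name,img)
    x0,y0,x1,y1=[8*v for v in roi]
    msk=np.zeros(hsv.shape[:2],bool);msk[y0:y1,x0:x1]=1
    w=wood(hsv)&msk
    c=mask_pts(big,w,8)[:,0]
    wp=ray(name,un(c),.06)[:,:2]
    hull=cv2.convexHull(wp.astype(np.float32))[:,0]
    r=cv2.boxPoints(cv2.minAreaRect(wp.astype(np.float32))).astype(float)
    # gray: low saturation inside hull
    hm=np.zeros(hsv.shape[:2],np.uint8);cv2.fillPoly(hm,[cv2.convexHull(c)],1)
    hm=cv2.erode(hm,np.ones((9,9)))
    g=((hsv[...,1]<50)&(hsv[...,2]>110)).astype(np.uint8)&hm
    return big,hsv,w,wp,r,g
if __name__=="__main__":
    for name,roi in (('top',(232,140,402,270)),('scene',(214,172,430,282))):
        img=cv2.imread(f'pics/{name}0.png')
        big,hsv,w,wp,r,g=run(name,img,roi)
        q,L=quadfit(wp,r,tol=.012)
        print(name,'rough',r.round(4).tolist()); print('board',q.round(4).tolist(),'sides',np.hypot(*(np.roll(q,-1,0)-q).T).round(4))
        cs,_=cv2.findContours(g,cv2.RETR_EXTERNAL,cv2.CHAIN_APPROX_NONE)
        for c in cs:
            if cv2.contourArea(c)<64*60: continue
            p=ray(name,un(c[:,0]),.066)[:,:2].astype(np.float32); rr=cv2.minAreaRect(p)
            print(' gray',np.round(rr[0],4),np.round(rr[1],4),round(rr[2],1),'px',un(c[:,0]).mean(0).round(1))
            if min(rr[1])>.09:
                q2,_=quadfit(p.astype(float),cv2.boxPoints(rr).astype(float)); print('  plate',q2.round(4).tolist(),np.hypot(*(np.roll(q2,-1,0)-q2).T).round(4))
E
python3 meas.py
```

```text
top rough [[0.2988, -0.1897], [0.5875, -0.2795], [0.7365, 0.1993], [0.4477, 0.2892]]
board [[0.2997, -0.1893], [0.5869, -0.2787], [0.7356, 0.1983], [0.4483, 0.2884]] sides [0.3008 0.4996 0.3011 0.5003]
 gray [ 0.3907 -0.1453] [0.0397 0.0337] 20.1 px [360.8 240.8]
 gray [0.4995 0.2059] [0.0567 0.0507] 76.1 px [259.4 208.7]
 gray [ 0.5216 -0.1905] [0.0627 0.0634] 89.4 px [374.1 203.1]
 gray [ 0.5523 -0.0358] [0.121  0.1315] 66.0 px [329.5 194.1]
  plate [[0.4683, -0.0638], [0.5875, -0.1169], [0.6361, -0.0074], [0.5171, 0.0452]] [0.1304 0.1198 0.1301 0.1194]
scene rough [[0.2063, -0.1651], [0.6045, -0.2893], [0.755, 0.1934], [0.3568, 0.3175]]
board [[0.0434, -0.1095], [0.603, -0.2894], [0.7536, 0.1931], [0.4442, 0.2887]] sides [0.5879 0.5054 0.3239 0.565 ]
 gray [ 0.5261 -0.1919] [0.0625 0.0677] 51.0 px [268.  242.1]
 gray [ 0.5564 -0.0365] [0.1231 0.1367] 66.2 px [321.1 223.3]
  plate [[0.4699, -0.065], [0.5937, -0.1198], [0.643, -0.0086], [0.519, 0.047]] [0.1354 0.1216 0.1359 0.1223]
 gray [ 0.3658 -0.0147] [0.3075 0.0948] 89.8 px [272.2 194.6]Traceback (most recent call last):
  File "meas.py", line 30, in <module>
    q2,_=quadfit(p.astype(float),cv2.boxPoints(rr).astype(float)); print('  plate',q2.round(4).tolist(),np.hypot(*(np.roll(q2,-1,0)-q2).T).round(4))
         ~~~~~~~^^^^^^^^^^^^^^^^^^^^^^^^^^^^^^^^^^^^^^^^^^^^^^^^^
  File "h.py", line 21, in quadfit
    f=cv2.fitLine(pts[m].astype(np.float32),cv2.DIST_HUBER,0,.001,.001).ravel()
      ~~~~~~~~~~~^^^^^^^^^^^^^^^^^^^^^^^^^^^^^^^^^^^^^^^^^^^^^^^^^^^^^^
cv2.error: OpenCV(4.12.0) /io/opencv/modules/imgproc/src/linefit.cpp:50: error: (-215:Assertion failed) count > 0 in function 'fitLine2D_wods'
```

The top view gives the board as 300.8 x 499.6 mm and the plate as 130.4 x 119.8 mm, which fits the given sizes. The plate needs to go about 80 mm along the board's x and turn by +6.7°. Next I'll check the tool axes and clearances.

Run:
```python
from h import *
s=ctrl.state(); M=R.from_euler('xyz',s['eef_rot'],degrees=True).as_matrix()
print('tool x',M[:,0].round(3),'y',M[:,1].round(3),'jaw ang',np.degrees(np.arctan2(M[1,1],M[0,1])))
E_=np.array([.6613,-.0402]);x=np.array([.9547,-.2976]);y=np.array([.2976,.9547])
f=lambda p:(round(float((p-E_)@x),4),round(float((p-E_)@y),4))
z=lambda a,b:[225+a/4.2,135+b/4.2]
for n,px,h in(('jar top',z(143,305),.135),('bronze rim',z(210,132),.136),('bronze handle in',z(285,148),.11),('weight top',z(573,443),.12),('disc',z(628,288),.066),('plate',[329.5,194.1],.066)):
    print(n,f(ray('top',px,h)[0,:2]))
```

```text
tool x [-0.001 -0.002 -1.   ] y [ 0.386  0.923 -0.002] jaw ang 67.3231763756763
jar top (-0.2337, 0.1777)
bronze rim (-0.0858, 0.1723)
bronze handle in (-0.0742, 0.1145)
weight top (-0.2324, -0.1761)
disc (-0.09, -0.1871)
plate (-0.1062, -0.0282)
```

```bash
python3 -m crank '[{"dx":0.014,"dy":-0.0358,"dz":0,"spin":-0.65,"jaw":0.5},{"dx":0.014,"dy":-0.0358,"dz":0,"spin":-0.65,"jaw":0.5},{"dx":0.014,"dy":-0.0358,"dz":0,"spin":0,"jaw":0.5},{"dx":0.014,"dy":-0.0358,"dz":0,"spin":0,"jaw":0.5},{"dx":0.014,"dy":-0.0358,"dz":0,"spin":0,"jaw":0.5},{"dx":0.014,"dy":-0.0358,"dz":0,"spin":0,"jaw":0.5},{"dx":0.014,"dy":-0.0358,"dz":0,"spin":0,"jaw":0.5},{"dx":0.014,"dy":-0.0358,"dz":0,"spin":0,"jaw":0.5},{"dx":0.014,"dy":-0.0358,"dz":0,"spin":0,"jaw":0.5},{"dx":0.014,"dy":-0.0358,"dz":0,"spin":0,"jaw":0.5},{"dx":0.014,"dy":-0.0358,"dz":0,"spin":0,"jaw":0.5},{"dx":0.014,"dy":-0.0358,"dz":0,"spin":0,"jaw":0.5},{"dx":0.014,"dy":-0.0358,"dz":0,"spin":0,"jaw":0.5},{"dx":0.014,"dy":-0.0358,"dz":0,"spin":0,"jaw":0.5},{"dx":0.014,"dy":-0.0358,"dz":0,"spin":0,"jaw":0.5},{"dx":0.014,"dy":-0.0358,"dz":0,"spin":0,"jaw":0.5},{"dx":0,"dy":0,"dz":0,"spin":0,"jaw":0.5},{"dx":0,"dy":0,"dz":0,"spin":0,"jaw":0.5}]'
```

```text
time: 1.6
ee_pos: [0.465, 0.0021, 0.2301]
eef_rot: [-169.9, 89.9, 165.9]
contact_force: [0.5, 0.6, -1.7]
width: 0.0653
```

```bash
python3 -m crank '[{"dx":0,"dy":0,"dz":-0.03,"spin":0,"jaw":0.5},{"dx":0,"dy":0,"dz":-0.03,"spin":0,"jaw":0.5},{"dx":0,"dy":0,"dz":-0.03,"spin":0,"jaw":0.5},{"dx":0,"dy":0,"dz":-0.03,"spin":0,"jaw":0.5},{"dx":0,"dy":0,"dz":-0.02,"spin":0,"jaw":0.5},{"dx":0,"dy":0,"dz":0,"spin":0,"jaw":0.5},{"dx":0,"dy":0,"dz":0,"spin":0,"jaw":0.5},{"dx":0,"dy":0,"dz":0,"spin":0,"jaw":0.5}]'
python3 - <<'E'
from h import *
s=ctrl.state(); M=R.from_euler('xyz',s['eef_rot'],degrees=True).as_matrix()
print(s['ee_pos'],M[:,0].round(4),'jaw ang',np.degrees(np.arctan2(M[1,1],M[0,1])))
for n in('top','scene'):
    a=ctrl.camera(n)[:,:,::-1];cv2.imwrite(f'pics/{n}1.png',a)
    b=a[135:275,225:410] if n=='top' else a[150:290,210:435]
    cv2.imwrite(f'pics/{n}1z.png',cv2.resize(b,None,fx=3.5,fy=3.5,interpolation=cv2.INTER_CUBIC))
E
```

```text
time: 2.27
ee_pos: [0.4657, 0.0046, 0.0919]
eef_rot: [19.9, 89.9, -4.0]
contact_force: [0.9, 0.5, 0.8]
width: 0.0654
[0.46572573 0.0045752  0.09190735] [ 1.6e-03 -1.0e-04 -1.0e+00] jaw ang 66.0932101404905
```

View pics/scene1z.png

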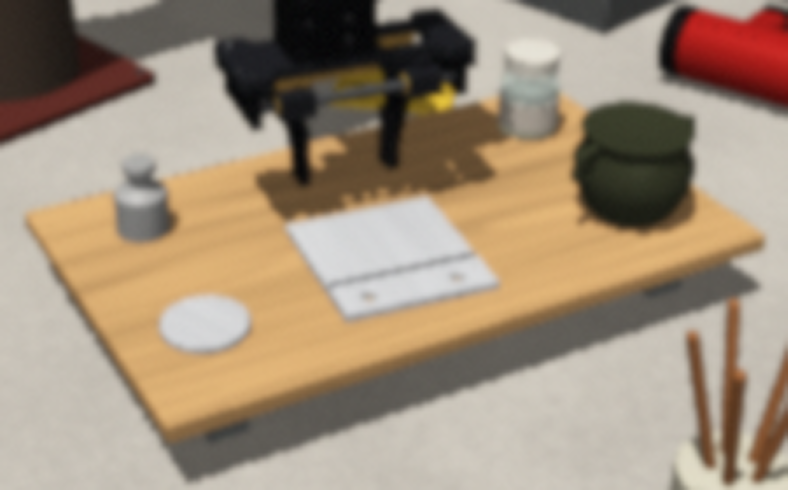

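View pics/top1z.png

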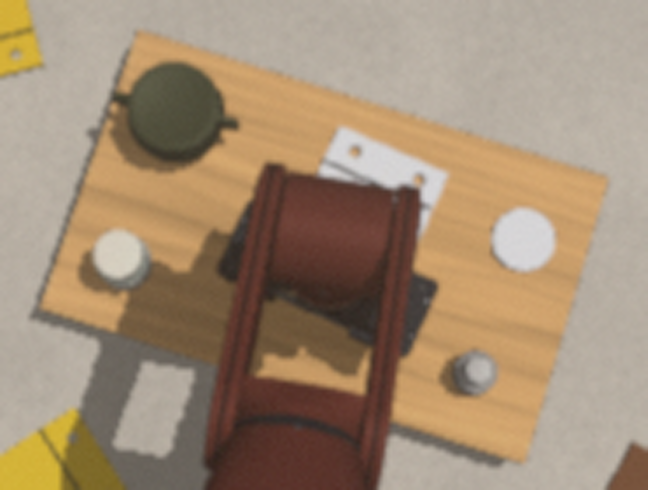

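The gripper hovers squarely behind the plate and clear of the vessels. Now I'll lower it the rest of the way.

```bash
python3 -m crank '[{"dx":0,"dy":0,"dz":-0.008,"spin":0,"jaw":0.5},{"dx":0,"dy":0,"dz":-0.008,"spin":0,"jaw":0.5},{"dx":0,"dy":-0.001,"dz":-0.005,"spin":0,"jaw":0.5},{"dx":0,"dy":0,"dz":0,"spin":0,"jaw":0.5},{"dx":0,"dy":0,"dz":0,"spin":0,"jaw":0.5},{"dx":0,"dy":0,"dz":0,"spin":0,"jaw":0.5}]'
```

```text
time: 2.87
ee_pos: [0.4647, 0.0028, 0.0692]
eef_rot: [-161.0, 90.0, 175.0]
contact_force: [0.1, 0.7, 0.2]
width: 0.0654
```

```bash
python3 -m crank '[{"dx":0.00477,"dy":-0.0015,"dz":0.001,"spin":0,"jaw":0.5},{"dx":0.00477,"dy":-0.0015,"dz":0,"spin":0,"jaw":0.5},{"dx":0.00477,"dy":-0.0015,"dz":0,"spin":0,"jaw":0.5},{"dx":0.00477,"dy":-0.0015,"dz":0,"spin":0,"jaw":0.5},{"dx":0.00477,"dy":-0.0015,"dz":0,"spin":0,"jaw":0.5},{"dx":0.00477,"dy":-0.0015,"dz":0,"spin":0,"jaw":0.5},{"dx":0.00477,"dy":-0.0015,"dz":0,"spin":0.6,"jaw":0.5},{"dx":0.00477,"dy":-0.0015,"dz":0,"spin":0.6,"jaw":0.5},{"dx":0.00477,"dy":-0.0015,"dz":0,"spin":0.6,"jaw":0.5},{"dx":0.00477,"dy":-0.0015,"dz":0,"spin":0.6,"jaw":0.5},{"dx":0,"dy":0,"dz":0,"spin":0,"jaw":0.5},{"dx":0,"dy":0,"dz":0,"spin":0,"jaw":0.5}]'
python3 - <<'E'
from h import *
s=ctrl.state(); M=R.from_euler('xyz',s['eef_rot'],degrees=True).as_matrix()
print(s['ee_pos'],M[:,0].round(4),'jaw ang',np.degrees(np.arctan2(M[1,1],M[0,1])))
for n in('top','scene'):
    a=ctrl.camera(n)[:,:,::-1];cv2.imwrite(f'pics/{n}2.png',a)
    b=a[135:275,225:410] if n=='top' else a[150:290,210:435]
    cv2.imwrite(f'pics/{n}2z.png',cv2.resize(b,None,fx=3.5,fy=3.5,interpolation=cv2.INTER_CUBIC))
E
```

```text
time: 3.87
ee_pos: [0.5132, -0.0123, 0.0706]
eef_rot: [13.5, 90.0, -8.1]
contact_force: [-0.4, -1.0, -0.2]
width: 0.065
[ 0.5132243  -0.01230062  0.07061242] [ 7.e-04 -1.e-04 -1.e+00] jaw ang 68.41496040011378
```

View pics/scene2z.png

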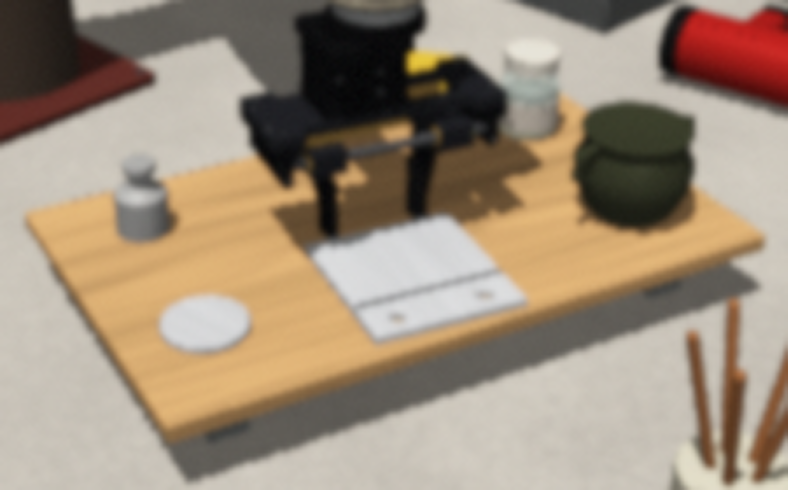

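The plate slides flat ahead of the two fingers and is starting to turn square. Continuing to about 8 mm short of the goal.

```bash
python3 -m crank '[{"dx":0.00477,"dy":-0.0015,"dz":0,"spin":0.6,"jaw":0.5},{"dx":0.00477,"dy":-0.0015,"dz":0,"spin":0.6,"jaw":0.5},{"dx":0.00477,"dy":-0.0015,"dz":0,"spin":0.6,"jaw":0.5},{"dx":0.00477,"dy":-0.0015,"dz":0,"spin":0.6,"jaw":0.5},{"dx":0.00477,"dy":-0.0015,"dz":0,"spin":0.6,"jaw":0.5},{"dx":0.00477,"dy":-0.0015,"dz":0,"spin":0.6,"jaw":0.5},{"dx":0.00477,"dy":-0.0015,"dz":0,"spin":0.6,"jaw":0.5},{"dx":0.00477,"dy":-0.0015,"dz":0,"spin":0.1,"jaw":0.5},{"dx":0.002,"dy":-0.0006,"dz":0,"spin":0,"jaw":0.5},{"dx":0,"dy":0,"dz":0,"spin":0,"jaw":0.5},{"dx":0,"dy":0,"dz":0,"spin":0,"jaw":0.5},{"dx":0,"dy":0,"dz":0,"spin":0,"jaw":0.5}]'
python3 - <<'E'
from h import *
s=ctrl.state(); M=R.from_euler('xyz',s['eef_rot'],degrees=True).as_matrix()
print(s['ee_pos'],M[:,0].round(4),'jaw ang',np.degrees(np.arctan2(M[1,1],M[0,1])))
for n in('top','scene'):
    a=ctrl.camera(n)[:,:,::-1];cv2.imwrite(f'pics/{n}3.png',a)
    b=a[135:275,225:410] if n=='top' else a[150:290,210:435]
    cv2.imwrite(f'pics/{n}3z.png',cv2.resize(b,None,fx=3.5,fy=3.5,interpolation=cv2.INTER_CUBIC))
E
```

```text
time: 4.97
ee_pos: [0.5529, -0.0247, 0.0706]
eef_rot: [3.9, 90.0, -13.4]
contact_force: [0.3, 0.4, 0.3]
width: 0.065
[ 0.55290884 -0.02472615  0.07062825] [ 3.e-04 -1.e-04 -1.e+00] jaw ang 72.72089224132213
```

View pics/scene3z.png

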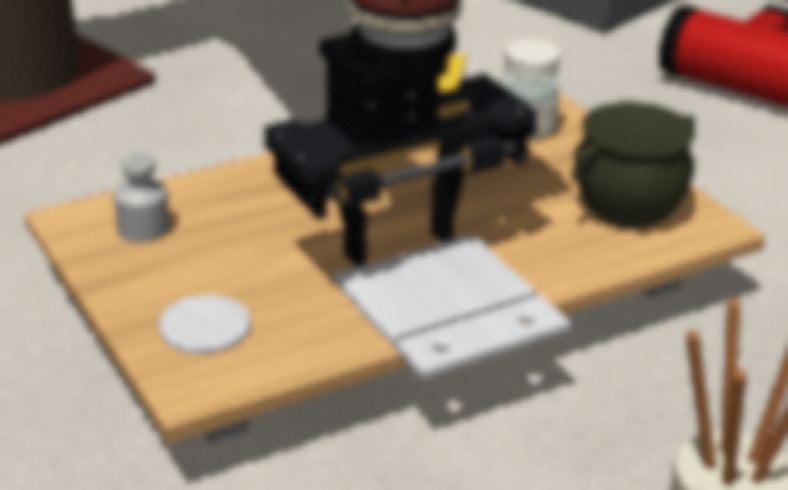

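View pics/top3z.png

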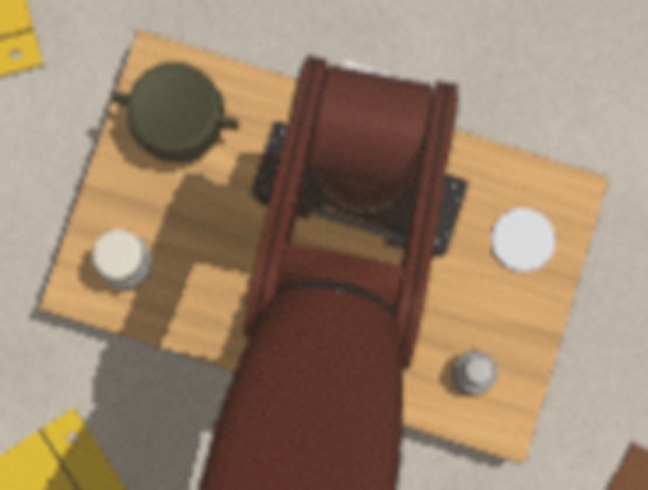

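The plate is nearly there, with the line just short of the edge, but the arm hides it from the top camera. I'll back off, lift and swing aside to measure.

```bash
python3 -m crank '[{"dx":-0.0095,"dy":0.003,"dz":0,"spin":0,"jaw":0.5},{"dx":-0.0095,"dy":0.003,"dz":0,"spin":0,"jaw":0.5},{"dx":0,"dy":0,"dz":0.0375,"spin":0,"jaw":0.5},{"dx":0,"dy":0,"dz":0.0375,"spin":0,"jaw":0.5},{"dx":0,"dy":0,"dz":0.0375,"spin":0,"jaw":0.5},{"dx":0,"dy":0,"dz":0.0375,"spin":0,"jaw":0.5},{"dx":-0.015,"dy":0.036,"dz":0,"spin":0,"jaw":0.5},{"dx":-0.015,"dy":0.036,"dz":0,"spin":0,"jaw":0.5},{"dx":-0.015,"dy":0.036,"dz":0,"spin":0,"jaw":0.5},{"dx":-0.015,"dy":0.036,"dz":0,"spin":0,"jaw":0.5},{"dx":-0.015,"dy":0.036,"dz":0,"spin":0,"jaw":0.5},{"dx":-0.015,"dy":0.036,"dz":0,"spin":0,"jaw":0.5},{"dx":-0.015,"dy":0.036,"dz":0,"spin":0,"jaw":0.5},{"dx":-0.015,"dy":0.036,"dz":0,"spin":0,"jaw":0.5},{"dx":0,"dy":0,"dz":0,"spin":0,"jaw":0.5},{"dx":0,"dy":0,"dz":0,"spin":0,"jaw":0.5}]'
cat > look.py <<'E'
from h import *
import sys
k=sys.argv[1]
s=ctrl.state(); M=R.from_euler('xyz',s['eef_rot'],degrees=True).as_matrix()
print(s['time'],s['ee_pos'],'jaw ang',np.degrees(np.arctan2(M[1,1],M[0,1])))
for n in('top','scene'):
    a=ctrl.camera(n)[:,:,::-1];cv2.imwrite(f'pics/{n}{k}.png',a)
    b=a[125:275,225:410] if n=='top' else a[150:290,210:435]
    cv2.imwrite(f'pics/{n}{k}z.png',cv2.resize(b,None,fx=3.5,fy=3.5,interpolation=cv2.INTER_CUBIC))
E
python3 look.py 4
```

```text
time: 6.4
ee_pos: [0.4123, 0.2708, 0.2204]
eef_rot: [-98.9, 90.0, -115.9]
contact_force: [0.2, 0.5, -0.7]
width: 0.0653
6.4 [0.412274   0.27078148 0.22043311] jaw ang 72.99267042817179
```

View pics/top4z.png

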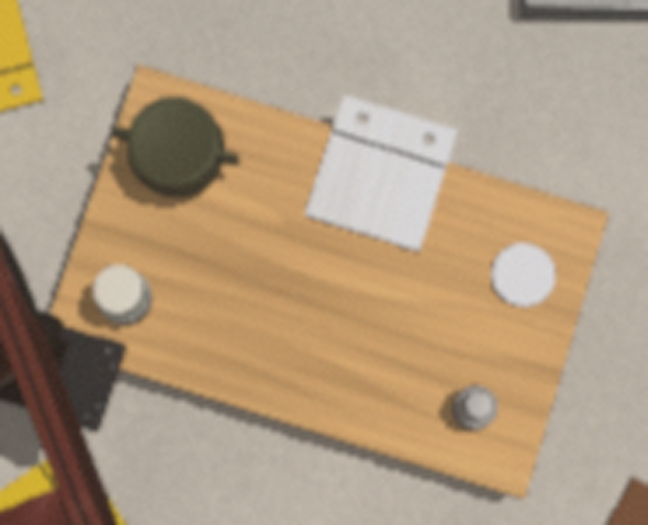

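View pics/scene4z.png

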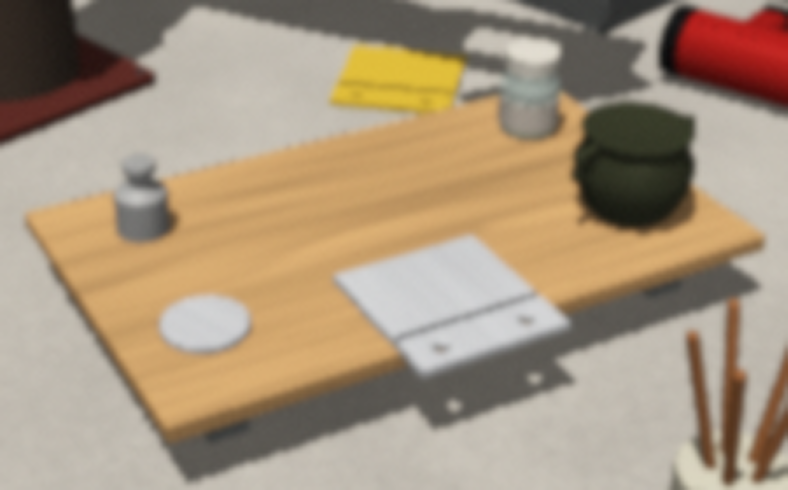

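The top view shows the plate overhanging with its line close to the edge and roughly square. I'll measure it at subpixel level from the line, the rear edge and the front edge.

```bash
cat > prec.py <<'E'
from h import *
from scipy.ndimage import map_coordinates as mc
import sys
E0=np.array([.6613,-.0402]); yaw=np.radians(-17.3)
bx=np.array([np.cos(yaw),np.sin(yaw)]);by=np.array([-bx[1],bx[0]])
def prof(name,ch,xb,yb,z):
    P=E0+np.outer(xb,bx)+yb*by; uv=proj(name,np.c_[P,np.full(len(P),z)])
    return mc(ch,[uv[:,1],uv[:,0]],order=3)
def step(name,ch,c,yb,z,w=.012):
    xb=np.linspace(c-w,c+w,241); p=prof(name,ch,xb,yb,z)
    a,b=np.median(p[:40]),np.median(p[-40:]); m=(a+b)/2
    s=np.sign(p-m); i=np.where(s[1:]!=s[:-1])[0]
    if len(i)==0 or abs(a-b)<8: return np.nan
    i=i[np.argmin(abs(i-120))]; return xb[i]+(m-p[i])/(p[i+1]-p[i])*(xb[1]-xb[0])
def dark(name,ch,c,yb,z,w=.010):
    xb=np.linspace(c-w,c+w,201); p=prof(name,ch,xb,yb,z)
    base=np.interp(xb,[xb[0],xb[-1]],[p[:30].mean(),p[-30:].mean()]); d=np.clip(base-p,0,None)
    d=np.where(d>.3*d.max(),d,0); return (d*xb).sum()/d.sum()
def fit(ys,v):
    ys,v=np.array(ys),np.array(v);m=np.isfinite(v);ys,v=ys[m],v[m]
    for _ in range(3):
        k=np.polyfit(ys,v,1);r=v-np.polyval(k,ys);g=abs(r)<=max(2*r.std(),3e-4);ys,v=ys[g],v[g]
    return k,r.std(),len(v)
def chans(f):
    a=cv2.imread(f).astype(float); return a[...,2]-a[...,0], a.mean(2)   # R-B, gray
if __name__=='__main__':
  k,xc,yc=sys.argv[1],float(sys.argv[2]),float(sys.argv[3])   # image id, line guess xb, plate centre yb
  for name in('top','scene'):
    rb0,g0=chans(f'pics/{name}0.png'); rb,g=chans(f'pics/{name}{k}.png')
    kE,s,n=fit(*zip(*[(y,step(name,rb0,0,y,.06)) for y in np.linspace(-.17,.17,60)]))
    print(name,'edge: off %.2f mm slope %.3f deg resid %.2f n%d'%(kE[1]*1e3,np.degrees(kE[0]),s*1e3,n))
    ys=np.linspace(yc-.05,yc+.05,41)
    for nm,fn,ch,c,off in(('line',dark,g,xc,0),('rear',step,rb,xc-.09,.09),('front',step,g,xc+.04,-.04)):
        K,s,n=fit(*zip(*[(y,fn(name,ch,c,y,.066)) for y in ys]))
        l=[(np.polyval(K,yc+d)+off-np.polyval(kE,yc+d))*1e3 for d in(-.058,.058)]
        print('  %-5s line-edge R %.2f L %.2f mm  ang %.2f resid %.2f n%d'%(nm,*l,np.degrees(K[0]-kE[0]),s*1e3,n))
E
python3 - <<'E'
from prec import *
# guess from image pixel of line mid in top4z (390,140)
p=ray('top',[[225+390/3.5,125+140/3.5]],.066)[0,:2]-E0; print(p@bx,p@by)
E
python3 prec.py 4 -0.005 -0.028
```

```text
0.0006003507732570266 -0.020107967892176528
top edge: off -0.57 mm slope -0.023 deg resid 0.14 n52
  line  line-edge R -6.86 L -6.75 mm  ang 0.06 resid 0.20 n39
  rear  line-edge R -8.35 L -8.90 mm  ang -0.27 resid 0.27 n37
  front line-edge R -6.34 L -6.94 mm  ang -0.30 resid 0.19 n36
scene edge: off 4.07 mm slope 0.008 deg resid 0.25 n54
  line  line-edge R -10.33 L -10.48 mm  ang -0.07 resid 0.11 n34
  rear  line-edge R -11.42 L -11.10 mm  ang 0.16 resid 0.13 n36
  front line-edge R -7.63 L -7.75 mm  ang -0.06 resid 0.24 n37
```

Run:
```python
from prec import *
a=cv2.imread('pics/top4.png')[130:205,300:370]; b=cv2.resize(a,None,fx=8,fy=8,interpolation=cv2.INTER_CUBIC)
def d(P,col):
    for u,v in proj('top',P): cv2.circle(b,(int((u-300+.5)*8),int((v-130+.5)*8)),2,col,-1)
L=lambda x,z,y0=-.1,y1=.05:np.c_[E0+x*bx+np.linspace(y0,y1,30)[:,None]*by,np.full(30,z)]
d(L(-.0006,.06),(0,0,255)); d(L(-.0074,.066),(255,0,0)); d(L(0,.066),(0,255,0))
cv2.imwrite('pics/ov4.png',b)
rb,g=chans('pics/top4.png')
xs=np.linspace(-.03,.05,41);print([(round(x*1e3),round(v)) for x,v in zip(xs,prof('top',g,xs,-.028,.066))])
```

```text
[(-30, 212), (-28, 211), (-26, 211), (-24, 212), (-22, 212), (-20, 212), (-18, 211), (-16, 210), (-14, 210), (-12, 203), (-10, 181), (-8, 160), (-6, 161), (-4, 178), (-2, 198), (0, 209), (2, 211), (4, 211), (6, 211), (8, 211), (10, 211), (12, 211), (14, 211), (16, 211), (18, 211), (20, 211), (22, 211), (24, 212), (26, 212), (28, 211), (30, 207), (32, 198), (34, 189), (36, 183), (38, 179), (40, 176), (42, 175), (44, 176), (46, 177), (48, 177), (50, 176)]
```

View pics/ov4.png

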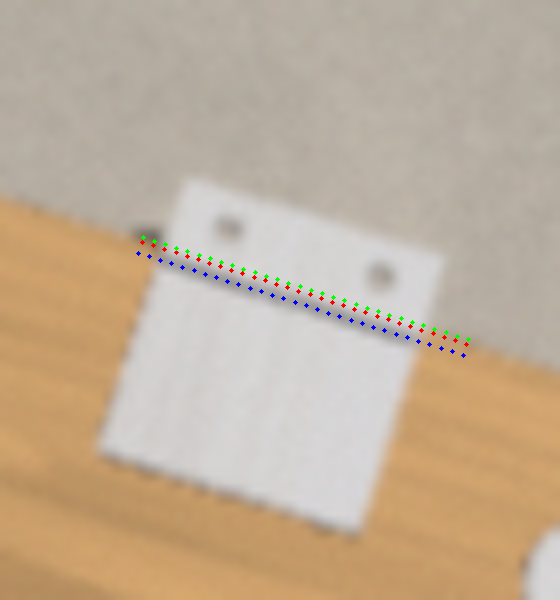

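Run:
```python
from prec import *
g=cv2.imread('pics/top4.png',0)
u=330
print('column 330 gray', [(v,int(g[v,u])) for v in range(160,178)])
a=cv2.imread('pics/top4.png').astype(int)
for u in(300,365): print(u,[(v,int(a[v,u,2]-a[v,u,0])) for v in range(150,186)])
for nm,x,z in(('edge',-.0006,.06),('line',-.0074,.066)):
    P=np.c_[E0+x*bx+np.linspace(-.2,.15,300)[:,None]*by,np.full(300,z)]; uv=proj('top',P)
    print(nm,[(u,np.interp(u,uv[::-1,0],uv[::-1,1]).round(2)) for u in(300,330,365)])
```

```text
column 330 gray [(160, 204), (161, 208), (162, 211), (163, 212), (164, 200), (165, 166), (166, 171), (167, 205), (168, 210), (169, 210), (170, 211), (171, 212), (172, 211), (173, 210), (174, 210), (175, 211), (176, 210), (177, 213)]
300 [(150, 20), (151, 20), (152, 21), (153, 24), (154, 48), (155, 81), (156, 94), (157, 97), (158, 98), (159, 95), (160, 95), (161, 97), (162, 97), (163, 98), (164, 96), (165, 94), (166, 94), (167, 95), (168, 94), (169, 93), (170, 90), (171, 92), (172, 95), (173, 95), (174, 94), (175, 96), (176, 96), (177, 97), (178, 96), (179, 93), (180, 95), (181, 95), (182, 95), (183, 96), (184, 99), (185, 101)]
365 [(150, 19), (151, 20), (152, 21), (153, 20), (154, 21), (155, 20), (156, 20), (157, 19), (158, 20), (159, 20), (160, 20), (161, 19), (162, 19), (163, 19), (164, 20), (165, 20), (166, 20), (167, 19), (168, 21), (169, 23), (170, 21), (171, 20), (172, 21), (173, 22), (174, 32), (175, 66), (176, 90), (177, 91), (178, 96), (179, 98), (180, 99), (181, 97), (182, 98), (183, 98), (184, 97), (185, 94)]
edge [(300, np.float64(154.33)), (330, np.float64(163.78)), (365, np.float64(174.79))]
line [(300, np.float64(155.85)), (330, np.float64(165.3)), (365, np.float64(176.31))]
```

The line reads 6.8 mm short (R −6.86, L −6.75) and is square to within about 0.1°. The raw pixel columns agree with this. The rear-edge estimate is biased because the plate's rear side face is visible. Going back behind the plate for the last push.

```bash
python3 -m crank '[{"dx":0.015,"dy":-0.036,"dz":0,"spin":0,"jaw":0.5},{"dx":0.015,"dy":-0.036,"dz":0,"spin":0,"jaw":0.5},{"dx":0.015,"dy":-0.036,"dz":0,"spin":0,"jaw":0.5},{"dx":0.015,"dy":-0.036,"dz":0,"spin":0,"jaw":0.5},{"dx":0.015,"dy":-0.036,"dz":0,"spin":0,"jaw":0.5},{"dx":0.015,"dy":-0.036,"dz":0,"spin":0,"jaw":0.5},{"dx":0.015,"dy":-0.036,"dz":0,"spin":0,"jaw":0.5},{"dx":0.015,"dy":-0.036,"dz":0,"spin":0,"jaw":0.5},{"dx":0,"dy":0,"dz":0,"spin":0,"jaw":0.5},{"dx":0,"dy":0,"dz":-0.035,"spin":0,"jaw":0.5},{"dx":0,"dy":0,"dz":-0.035,"spin":0,"jaw":0.5},{"dx":0,"dy":0,"dz":-0.035,"spin":0,"jaw":0.5},{"dx":0,"dy":0,"dz":-0.02,"spin":0,"jaw":0.5},{"dx":0,"dy":0,"dz":0,"spin":0,"jaw":0.5},{"dx":0,"dy":0,"dz":0,"spin":0,"jaw":0.5},{"dx":0,"dy":0,"dz":0,"spin":0,"jaw":0.5}]'
python3 -c "
from h import *
s=ctrl.state(); M=R.from_euler('xyz',s['eef_rot'],degrees=True).as_matrix()
print(s['time'],s['ee_pos'],'jaw ang',np.degrees(np.arctan2(M[1,1],M[0,1])))"
```

```text
time: 7.83
ee_pos: [0.5349, -0.0197, 0.0972]
eef_rot: [4.7, 89.9, -12.7]
contact_force: [-0.1, -0.2, 0.0]
width: 0.0652
7.8333 [ 0.53487491 -0.01967934  0.09724564] jaw ang 72.6483257295269
```

```bash
python3 -m crank '[{"dx":0,"dy":0,"dz":-0.01,"spin":0,"jaw":0.5},{"dx":0,"dy":0,"dz":-0.01,"spin":0,"jaw":0.5},{"dx":0,"dy":0,"dz":-0.005,"spin":0,"jaw":0.5},{"dx":0,"dy":0,"dz":0,"spin":0,"jaw":0.5},{"dx":0,"dy":0,"dz":0,"spin":0,"jaw":0.5},{"dx":0,"dy":0,"dz":0,"spin":0,"jaw":0.5}]'
python3 -c "
from h import *
s=ctrl.state(); M=R.from_euler('xyz',s['eef_rot'],degrees=True).as_matrix()
print(s['time'],s['ee_pos'],'jaw ang',np.degrees(np.arctan2(M[1,1],M[0,1])))"
```

```text
time: 8.33
ee_pos: [0.534, -0.0187, 0.0707]
eef_rot: [1.7, 90.0, -15.6]
contact_force: [0.4, 0.6, 1.1]
width: 0.065
8.3333 [ 0.53397956 -0.01866347  0.07070507] jaw ang 72.73253927667825
```

```bash
python3 -m crank '[{"dx":0.0057,"dy":-0.0018,"dz":0,"spin":0,"jaw":0.5},{"dx":0.0057,"dy":-0.0018,"dz":0,"spin":0,"jaw":0.5},{"dx":0.0057,"dy":-0.0018,"dz":0,"spin":0,"jaw":0.5},{"dx":0.001,"dy":-0.0003,"dz":0,"spin":0,"jaw":0.5},{"dx":0.001,"dy":-0.0003,"dz":0,"spin":0,"jaw":0.5},{"dx":0.001,"dy":-0.0003,"dz":0,"spin":0,"jaw":0.5},{"dx":0.001,"dy":-0.0003,"dz":0,"spin":0,"jaw":0.5},{"dx":0.001,"dy":-0.0003,"dz":0,"spin":0,"jaw":0.5},{"dx":0.001,"dy":-0.0003,"dz":0,"spin":0,"jaw":0.5},{"dx":0.001,"dy":-0.0003,"dz":0,"spin":0,"jaw":0.5},{"dx":0.001,"dy":-0.0003,"dz":0,"spin":0,"jaw":0.5},{"dx":0,"dy":0,"dz":0,"spin":0,"jaw":0.5},{"dx":0,"dy":0,"dz":0,"spin":0,"jaw":0.5},{"dx":0,"dy":0,"dz":0,"spin":0,"jaw":0.5}]'
python3 -c "
from h import *
s=ctrl.state(); M=R.from_euler('xyz',s['eef_rot'],degrees=True).as_matrix()
print(s['time'],s['ee_pos'],'jaw ang',np.degrees(np.arctan2(M[1,1],M[0,1])))"
```

```text
time: 9.5
ee_pos: [0.5591, -0.0266, 0.0706]
eef_rot: [1.9, 90.0, -15.4]
contact_force: [-0.9, 0.7, -0.0]
width: 0.065
9.5 [ 0.55909961 -0.0265665   0.07062032] jaw ang 72.72403633517199
```

Now back off, lift and swing aside to check.

```bash
python3 -m crank '[{"dx":-0.0095,"dy":0.003,"dz":0,"spin":0,"jaw":0.5},{"dx":-0.0095,"dy":0.003,"dz":0,"spin":0,"jaw":0.5},{"dx":0,"dy":0,"dz":0.0375,"spin":0,"jaw":0.5},{"dx":0,"dy":0,"dz":0.0375,"spin":0,"jaw":0.5},{"dx":0,"dy":0,"dz":0.0375,"spin":0,"jaw":0.5},{"dx":0,"dy":0,"dz":0.0375,"spin":0,"jaw":0.5},{"dx":-0.015,"dy":0.036,"dz":0,"spin":0,"jaw":0.5},{"dx":-0.015,"dy":0.036,"dz":0,"spin":0,"jaw":0.5},{"dx":-0.015,"dy":0.036,"dz":0,"spin":0,"jaw":0.5},{"dx":-0.015,"dy":0.036,"dz":0,"spin":0,"jaw":0.5},{"dx":-0.015,"dy":0.036,"dz":0,"spin":0,"jaw":0.5},{"dx":-0.015,"dy":0.036,"dz":0,"spin":0,"jaw":0.5},{"dx":-0.015,"dy":0.036,"dz":0,"spin":0,"jaw":0.5},{"dx":-0.015,"dy":0.036,"dz":0,"spin":0,"jaw":0.5},{"dx":0,"dy":0,"dz":0,"spin":0,"jaw":0.5},{"dx":0,"dy":0,"dz":0,"spin":0,"jaw":0.5}]'
python3 look.py 5; python3 prec.py 5 0 -0.024
```

```text
time: 10.83
ee_pos: [0.4191, 0.2692, 0.2208]
eef_rot: [29.8, 90.0, 12.8]
contact_force: [0.1, -0.9, 0.2]
width: 0.0654
10.8333 [0.4190978  0.26919949 0.22079611] jaw ang 72.98350645142716
top edge: off -0.57 mm slope -0.023 deg resid 0.14 n52
  line  line-edge R -1.39 L -1.38 mm  ang 0.00 resid 0.20 n39
  rear  line-edge R -3.10 L -3.38 mm  ang -0.14 resid 0.15 n33
  front line-edge R -1.27 L -1.26 mm  ang 0.00 resid 0.42 n39
scene edge: off 4.07 mm slope 0.008 deg resid 0.25 n54
  line  line-edge R -5.04 L -5.08 mm  ang -0.02 resid 0.21 n41
  rear  line-edge R -5.94 L -5.58 mm  ang 0.18 resid 0.16 n40
  front line-edge R -2.45 L -2.28 mm  ang 0.08 resid 0.27 n40
```

View pics/top5z.png

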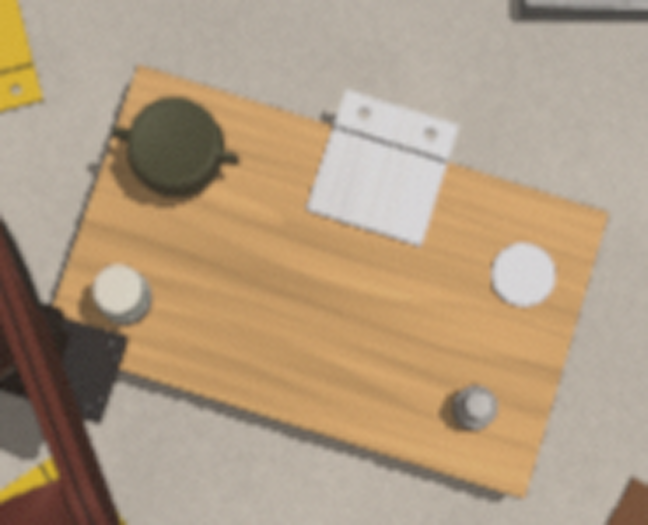

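View pics/scene5z.png

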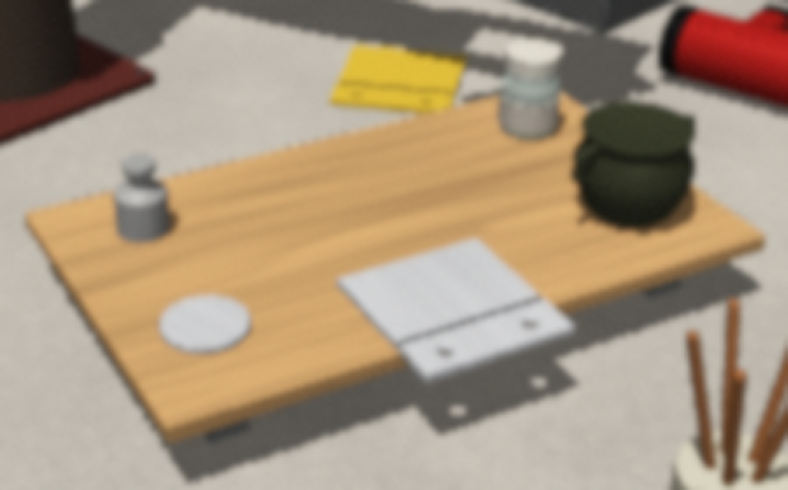

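Run:
```python
from prec import *
rb,g=chans('pics/scene5.png')
xs=np.arange(-.014,.034,.002)
print((xs*1e3).round())
P=np.mean([prof('scene',g,xs,y,.06) for y in list(np.linspace(-.2,-.11,30))+list(np.linspace(.05,.08,15))],0); print(P.round())
P=np.mean([prof('scene',rb,xs,y,.06) for y in list(np.linspace(-.2,-.11,30))+list(np.linspace(.05,.08,15))],0); print(P.round())
# image-space heights: pixel shift of 6 mm along xb
print(proj('scene',np.r_[[np.r_[E0,.06]],[np.r_[E0+.01*bx,.06]],[np.r_[E0,.066]],[np.r_[E0,.05]]]))
```

```text
[-14. -12. -10.  -8.  -6.  -4.  -2.   0.   2.   4.   6.   8.  10.  12.
  14.  16.  18.  20.  22.  24.  26.  28.  30.  32.]
[169. 168. 166. 164. 162. 159. 156. 150. 141. 128. 115. 105.  99.  96.
  94.  91.  89.  87.  86.  86.  86.  86.  86.  86.]
[102. 102. 101. 100.  99.  98.  96.  94.  89.  82.  74.  68.  64.  59.
  53.  43.  32.  21.  14.  10.   9.   8.   8.   8.]
[[350.48979611 241.20336081]
 [352.68404506 243.29521583]
 [350.6203609  239.21999394]
 [350.27383033 244.48402615]]
```

Run:
```python
from prec import *
for name in('top','scene'):
    rb,g=chans(f'pics/{name}0.png')
    for c,lab in((0,'far'),(-.3,'near')):
        for ch,cn in((rb,'rb'),(g,'gray')):
            K,s,n=fit(*zip(*[(y,step(name,ch,c,y,.06)) for y in np.linspace(-.12,.1,60)]))
            print(name,lab,cn,'%.2f mm %.2f deg resid %.2f n%d'%(K[1]*1e3,np.degrees(K[0]),s*1e3,n))
# yellow/other: jar etc skipped. scene crop of edge
a=cv2.imread('pics/scene5.png')[215:275,290:400];cv2.imwrite('pics/sc5c.png',cv2.resize(a,None,fx=7,fy=7,interpolation=cv2.INTER_NEAREST))
```

```text
top far rb -0.57 mm -0.05 deg resid 0.16 n54
top far gray 1.92 mm 0.17 deg resid 0.92 n51
top near rb -299.42 mm -0.20 deg resid 0.17 n56
top near gray -297.01 mm -0.53 deg resid 0.58 n52
scene far rb 4.11 mm -0.12 deg resid 0.25 n56
scene far gray 3.36 mm -0.14 deg resid 0.24 n56
scene near rb -296.82 mm -0.20 deg resid 0.19 n50
scene near gray -296.85 mm 1.13 deg resid 1.36 n51
```

View pics/sc5c.png

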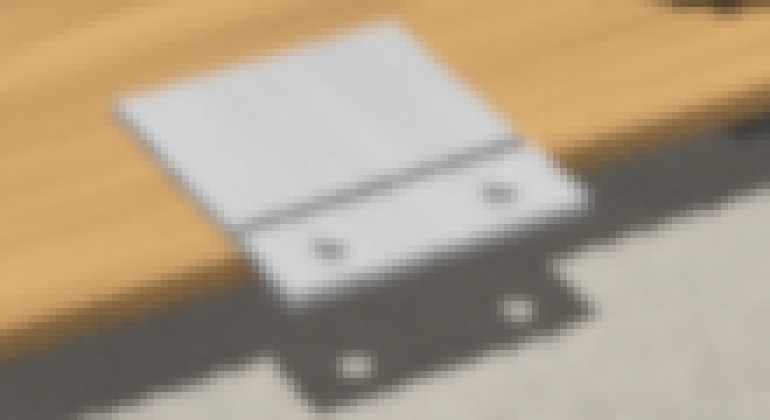

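Run:
```python
import prec
from prec import *
def lin(f):
    a=cv2.imread(f).astype(float)/255; a=np.where(a<.04045,a/12.92,((a+.055)/1.055)**2.4)*255
    return {'R':a[...,2],'G':a[...,1],'B':a[...,0],'rb':a[...,2]-a[...,0],'gray':a.mean(2)}
yc=-.022
for name in('top','scene'):
    c0,c5=lin(f'pics/{name}0.png'),lin(f'pics/{name}5.png')
    def go(lab,ch,c,z,ys,fn=step,**k):
        out=[]
        for n in ch:
            try:
                K,s,m=fit(*zip(*[(y,fn(name,(c0 if lab[0]=='e' else c5)[n],c,y,z,**k)) for y in ys])); out.append('%s %.2f(%.2f,n%d)'%(n,np.polyval(K,yc)*1e3,s*1e3,m))
            except Exception as e: out.append(n+' fail')
        print(name,lab,*out)
    go('e far',['R','B','rb','gray'],0,.06,np.linspace(-.17,.1,70))
    go('e near',['R','B','rb','gray'],-.3,.06,np.linspace(-.12,.1,60))
    go('p line',['gray','R','B'],-.001,.066,np.linspace(yc-.05,yc+.05,41),dark)
    go('p rear',['rb','B'],-.093,.066,np.linspace(yc-.05,yc+.05,41))
    go('p front',['gray','B'],.039,.066,np.linspace(yc-.05,yc+.05,41))
```

```text
top e far R -3.43(1.11,n66) B 0.77(0.33,n60) rb -0.63(0.22,n65) gray 3.08(1.01,n58)
top e near R -297.50(0.35,n54) B -309.21(0.15,n28) rb -298.31(0.24,n60) gray -296.85(0.47,n51)
top p line gray -1.98(0.19,n36) R -1.97(0.20,n38) B -1.94(0.19,n35)
top p rear rb -93.88(0.30,n34) B -91.28(0.20,n38)
top p front gray 37.99(0.41,n37) B 37.94(0.35,n37)
scene e far R 2.74(0.25,n61) B 2.32(0.27,n60) rb 2.88(0.26,n65) gray 2.59(0.25,n61)
scene e near R -296.60(1.57,n55) B -297.67(0.60,n50) rb -297.27(0.20,n53) gray -298.05(1.58,n52)
scene p line gray -1.18(0.17,n38) R -1.18(0.18,n38) B -1.16(0.16,n35)
scene p rear rb -90.67(0.16,n39) B -91.10(0.16,n40)
scene p front gray 40.22(0.26,n32) B 40.33(0.26,n32)
```

Run:
```python
from prec import *
a=cv2.imread('pics/top0.png').astype(float)/255; a=np.where(a<.04045,a/12.92,((a+.055)/1.055)**2.4)*255
xs=np.arange(-.014,.0241,.002)
print('x  ',(xs*1e3).round().astype(int))
for i,n in((2,'R'),(1,'G'),(0,'B')):
    print(n,np.mean([prof('top',a[...,i],xs,y,.06) for y in np.linspace(-.18,.08,80)],0).round(0).astype(int))
# ends along by: average over xb
def ends(name,c):
    a=cv2.imread(f'pics/{name}0.png').astype(float)/255; a=np.where(a<.04045,a/12.92,((a+.055)/1.055)**2.4)*255
    ys=np.arange(c-.016,c+.0161,.002); out=[]
    for ch in (a[...,2],a[...,1],a[...,0]):
        P=[]
        for xb in np.linspace(-.27,-.17,40):
            Q=E0+xb*bx+np.outer(ys,by);uv=proj(name,np.c_[Q,np.full(len(Q),.06)]);P.append(mc(ch,[uv[:,1],uv[:,0]],order=3))
        out.append(np.mean(P,0).round().astype(int))
    return ys,out
for c in(-.25,.25):
    ys,o=ends('top',c);print((ys*1e3).round().astype(int));[print(v) for v in o]
xs=np.arange(-.316,-.285,.002);print('near',(xs*1e3).round().astype(int))
for i in(2,1,0): print(np.mean([prof('top',a[...,i],xs,y,.06) for y in np.linspace(-.12,.1,80)],0).round(0).astype(int))
```

```text
x   [-14 -12 -10  -8  -6  -4  -2   0   2   4   6   8  10  12  14  16  18  20
  22  24]
R [142 140 134 129 126 122 116 109 105 105 106 107 107 107 107 106 107 107
 107 106]
G [83 82 78 75 74 74 76 80 86 91 95 96 96 96 95 95 95 96 96 95]
B [36 35 34 32 32 34 41 53 66 77 81 82 82 82 82 82 82 82 82 82]
[-266 -264 -262 -260 -258 -256 -254 -252 -250 -248 -246 -244 -242 -240
 -238 -236 -234]
[105 105 104 104 104 103 102 102 107 118 127 130 130 129 130 130 130]
[94 94 93 93 93 92 89 84 79 76 76 76 76 75 75 76 75]
[80 80 80 79 79 79 75 65 52 40 34 33 32 32 32 32 32]Traceback (most recent call last):
  File "<stdin>", line 18, in <module>
  File "<stdin>", line 14, in ends
  File "h.py", line 11, in proj
    c,M,o=cal(n); p=(np.atleast_2d(P)-o)@M
          ~~~^^^
  File "h.py", line 5, in cal
    c=ctrl.get_calibration(n); M=R.from_euler('xyz',c['attitude'],degrees=True).as_matrix(); return c,M,np.array(c['origin'])
ValueError: time passes only in moves, steps and waits
```

```bash
python3 - <<'E'
s=open('h.py').read().replace("def cal(n):","import functools\n@functools.lru_cache(None)\ndef cal(n):")
open('h.py','w').write(s)
E
python3 - <<'E'
from prec import *
from scipy.optimize import curve_fit
from scipy.special import erf
f=lambda t,a,b,c,s,d:a+(b-a)*.5*(1+erf((t-c)/s))+d*np.minimum(t-c,0)
def L(n): 
    a=cv2.imread(f'pics/{n}0.png').astype(float)/255; return np.where(a<.04045,a/12.92,((a+.055)/1.055)**2.4)*255
for name in('top','scene'):
    a=L(name)
    for lab,c,along,rng in(('far',0,0,(-.18,.08)),('near',-.3,0,(-.12,.1)),('right',-.25,1,(-.2,-.05)),('left',.25,1,(-.22,-.15))):
        t=np.linspace(-.016,.016,81); res=[]
        for i,n in((2,'R'),(1,'G'),(0,'B')):
            P=[]
            for o in np.linspace(*rng,60):
                Q=E0+(np.outer(t+c,bx)+o*by if not along else o*bx+np.outer(t+c,by))
                uv=proj(name,np.c_[Q,np.full(len(Q),.06)]);P.append(mc(a[...,i],[uv[:,1],uv[:,0]],order=3))
            p=np.mean(P,0)
            sgn=1 if c>=0 else -1   # make wood at negative t
            tt,pp=(t,p) if sgn>0 else (-t[::-1],p[::-1])
            try:
                k,_=curve_fit(f,tt*1e3,pp,p0=[pp[0],pp[-1],0,3,0]); res.append('%s %.2f s%.1f (%d->%d)'%(n,c*1e3+sgn*k[2],k[3],k[0],k[1]))
            except Exception: res.append('x')
        print(name,lab,*res)
E
```

```text
top far R -0.77 s1.8 (115->106) G 0.55 s4.5 (66->95) B 0.39 s4.1 (28->82)
top near R -297.50 s2.3 (128->57) G -310.91 s3.7 (16->94) B -311.37 s4.3 (19->83)
top right R -248.23 s2.5 (128->102) G -252.01 s3.4 (74->91) B -250.46 s3.9 (31->78)
top left R 246.58 s1.5 (118->83) G 255.71 s2.3 (40->93) B 255.17 s3.2 (27->79)
scene far R 4.24 s6.3 (145->43) G 3.86 s5.8 (85->26) B 3.44 s4.9 (33->12)
scene near R -293.85 s8.6 (162->134) G -297.74 s7.8 (99->124) B -297.28 s7.5 (48->107)
scene right R -247.82 s1.7 (148->90) G -257.95 s2.6 (29->118) B -257.60 s3.2 (15->105)
scene left R 238.15 s13950.4 (-226->244) G 237.68 s12648.6 (-286->306) B 237.24 s18661.4 (-166->176)
```

The two cameras disagree on the edge: the top view gives about −2.4 mm and the scene view about −4.4 mm. The line and plate positions agree to about 1 mm. Weighting by resolution, the line is about 2.8 mm short, so I'll push that much more.

```bash
python3 -m crank '[{"dx":0.0145,"dy":-0.036,"dz":0,"spin":0,"jaw":0.5},{"dx":0.0145,"dy":-0.036,"dz":0,"spin":0,"jaw":0.5},{"dx":0.0145,"dy":-0.036,"dz":0,"spin":0,"jaw":0.5},{"dx":0.0145,"dy":-0.036,"dz":0,"spin":0,"jaw":0.5},{"dx":0.0145,"dy":-0.036,"dz":0,"spin":0,"jaw":0.5},{"dx":0.0145,"dy":-0.036,"dz":0,"spin":0,"jaw":0.5},{"dx":0.0145,"dy":-0.036,"dz":0,"spin":0,"jaw":0.5},{"dx":0.0145,"dy":-0.036,"dz":0,"spin":0,"jaw":0.5},{"dx":0,"dy":0,"dz":0,"spin":0,"jaw":0.5},{"dx":0,"dy":0,"dz":-0.035,"spin":0,"jaw":0.5},{"dx":0,"dy":0,"dz":-0.035,"spin":0,"jaw":0.5},{"dx":0,"dy":0,"dz":-0.035,"spin":0,"jaw":0.5},{"dx":0,"dy":0,"dz":-0.025,"spin":0,"jaw":0.5},{"dx":0,"dy":0,"dz":-0.012,"spin":0,"jaw":0.5},{"dx":0,"dy":0,"dz":-0.007,"spin":0,"jaw":0.5},{"dx":0,"dy":0,"dz":0,"spin":0,"jaw":0.5},{"dx":0,"dy":0,"dz":0,"spin":0,"jaw":0.5},{"dx":0,"dy":0,"dz":0,"spin":0,"jaw":0.5}]'
python3 -c "
from h import *
s=ctrl.state(); M=R.from_euler('xyz',s['eef_rot'],degrees=True).as_matrix()
print(s['time'],s['ee_pos'],'jaw ang',np.degrees(np.arctan2(M[1,1],M[0,1])))"
```

```text
time: 12.43
ee_pos: [0.5376, -0.021, 0.0736]
eef_rot: [5.5, 89.8, -11.7]
contact_force: [-0.2, -0.3, 0.1]
width: 0.0657
12.4333 [ 0.53756827 -0.02100244  0.07361542] jaw ang 72.7118720131813
```

```bash
python3 -m crank '[{"dx":0,"dy":0,"dz":-0.003,"spin":0,"jaw":0.5},{"dx":0,"dy":0,"dz":0,"spin":0,"jaw":0.5},{"dx":0.0057,"dy":-0.0014,"dz":0,"spin":0,"jaw":0.5},{"dx":0.0057,"dy":-0.0014,"dz":0,"spin":0,"jaw":0.5},{"dx":0.0057,"dy":-0.0014,"dz":0,"spin":0,"jaw":0.5},{"dx":0.001,"dy":-0.0003,"dz":0,"spin":0,"jaw":0.5},{"dx":0.001,"dy":-0.0003,"dz":0,"spin":0,"jaw":0.5},{"dx":0.001,"dy":-0.0003,"dz":0,"spin":0,"jaw":0.5},{"dx":0.001,"dy":-0.0003,"dz":0,"spin":0,"jaw":0.5},{"dx":0.001,"dy":-0.0003,"dz":0,"spin":0,"jaw":0.5},{"dx":0,"dy":0,"dz":0,"spin":0,"jaw":0.5},{"dx":0,"dy":0,"dz":0,"spin":0,"jaw":0.5},{"dx":0,"dy":0,"dz":0,"spin":0,"jaw":0.5}]'
python3 -c "
from h import *
s=ctrl.state(); M=R.from_euler('xyz',s['eef_rot'],degrees=True).as_matrix()
print(s['time'],s['ee_pos'],'jaw ang',np.degrees(np.arctan2(M[1,1],M[0,1])))"
```

```text
time: 13.52
ee_pos: [0.5579, -0.0262, 0.0685]
eef_rot: [-153.5, 90.0, -170.8]
contact_force: [-0.4, -0.5, -0.1]
width: 0.0655
13.5167 [ 0.55793087 -0.02621744  0.06846431] jaw ang 72.72335957071824
```

```bash
python3 -m crank '[{"dx":0,"dy":0,"dz":0.0018,"spin":0,"jaw":0.5},{"dx":0,"dy":0,"dz":0,"spin":0,"jaw":0.5},{"dx":0.001,"dy":-0.0003,"dz":0,"spin":0,"jaw":0.5},{"dx":0.001,"dy":-0.0003,"dz":0,"spin":0,"jaw":0.5},{"dx":0.001,"dy":-0.0003,"dz":0,"spin":0,"jaw":0.5},{"dx":0.001,"dy":-0.0003,"dz":0,"spin":0,"jaw":0.5},{"dx":0,"dy":0,"dz":0,"spin":0,"jaw":0.5},{"dx":0,"dy":0,"dz":0,"spin":0,"jaw":0.5},{"dx":0,"dy":0,"dz":0,"spin":0,"jaw":0.5}]'
```

```text
time: 14.27
ee_pos: [0.5621, -0.0274, 0.0703]
eef_rot: [0.2, 90.0, -17.1]
contact_force: [-0.2, 0.3, 0.7]
width: 0.0655
```

```bash
python3 -m crank '[{"dx":-0.0095,"dy":0.003,"dz":0,"spin":0,"jaw":0.5},{"dx":-0.0095,"dy":0.003,"dz":0,"spin":0,"jaw":0.5},{"dx":0,"dy":0,"dz":0.0375,"spin":0,"jaw":0.5},{"dx":0,"dy":0,"dz":0.0375,"spin":0,"jaw":0.5},{"dx":0,"dy":0,"dz":0.0375,"spin":0,"jaw":0.5},{"dx":0,"dy":0,"dz":0.0375,"spin":0,"jaw":0.5},{"dx":-0.015,"dy":0.036,"dz":0,"spin":0,"jaw":0.5},{"dx":-0.015,"dy":0.036,"dz":0,"spin":0,"jaw":0.5},{"dx":-0.015,"dy":0.036,"dz":0,"spin":0,"jaw":0.5},{"dx":-0.015,"dy":0.036,"dz":0,"spin":0,"jaw":0.5},{"dx":-0.015,"dy":0.036,"dz":0,"spin":0,"jaw":0.5},{"dx":-0.015,"dy":0.036,"dz":0,"spin":0,"jaw":0.5},{"dx":-0.015,"dy":0.036,"dz":0,"spin":0,"jaw":0.5},{"dx":-0.015,"dy":0.036,"dz":0,"spin":0,"jaw":0.5},{"dx":0,"dy":0,"dz":0,"spin":0,"jaw":0.5},{"dx":0,"dy":0,"dz":0,"spin":0,"jaw":0.5}]'
python3 look.py 6; python3 prec.py 6 0.001 -0.022
python3 - <<'E'
import cv2
for n,(y,x,h,w) in {'top':(130,300,75,75),'scene':(215,290,60,110)}.items():
    cv2.imwrite(f'pics/{n}6c.png',cv2.resize(cv2.imread(f'pics/{n}6.png')[y:y+h,x:x+w],None,fx=7,fy=7,interpolation=cv2.INTER_CUBIC))
E
```

```text
time: 15.6
ee_pos: [0.4223, 0.2683, 0.2205]
eef_rot: [28.5, 90.0, 11.5]
contact_force: [-0.5, 0.0, 0.5]
width: 0.0653
15.6 [0.42225265 0.26829804 0.22046858] jaw ang 72.98040912781016
top edge: off -0.57 mm slope -0.023 deg resid 0.14 n52
  line  line-edge R 1.79 L 1.54 mm  ang -0.13 resid 0.29 n40
  rear  line-edge R -0.40 L -0.20 mm  ang 0.10 resid 0.23 n39
  front line-edge R 1.90 L 2.01 mm  ang 0.06 resid 0.53 n33
scene edge: off 4.07 mm slope 0.008 deg resid 0.25 n54
  line  line-edge R -2.35 L -2.48 mm  ang -0.06 resid 0.13 n36
  rear  line-edge R -2.72 L -2.78 mm  ang -0.03 resid 0.13 n37
  front line-edge R 0.16 L 0.15 mm  ang -0.01 resid 0.18 n32
```

View pics/top6c.png

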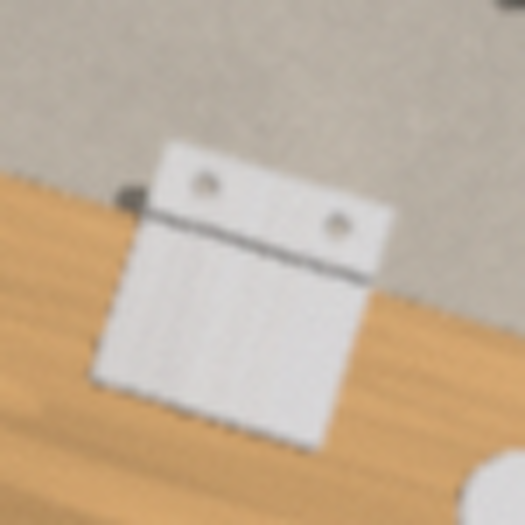

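View pics/scene6c.png

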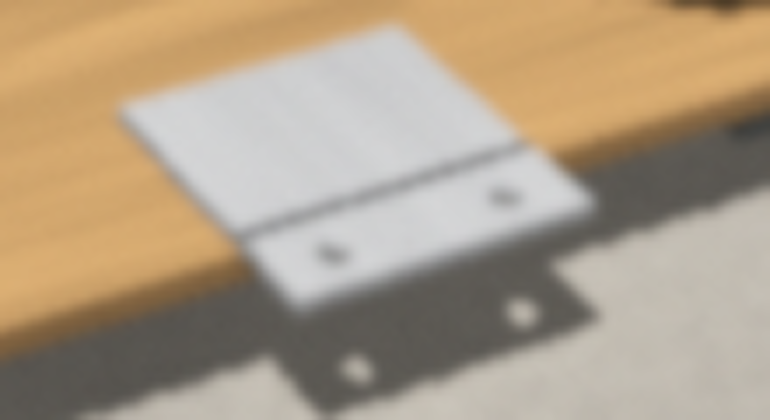

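The line now measures about +0.7 mm (top) and about −1 to −2 mm (scene), so the best estimate is on the edge, and it is square within about 0.1°. Next I'll move the arm further clear and check that nothing else moved.

```bash
python3 -m crank '[{"dx":-0.01,"dy":0.025,"dz":0.025,"spin":0,"jaw":0.5},{"dx":-0.01,"dy":0.025,"dz":0.025,"spin":0,"jaw":0.5},{"dx":-0.01,"dy":0.025,"dz":0.025,"spin":0,"jaw":0.5},{"dx":-0.01,"dy":0.025,"dz":0.025,"spin":0,"jaw":0.5},{"dx":0,"dy":0,"dz":0,"spin":0,"jaw":0.5},{"dx":0,"dy":0,"dz":0,"spin":0,"jaw":0.5},{"dx":0,"dy":0,"dz":0,"spin":0,"jaw":0.5}]'
python3 look.py 7; python3 prec.py 7 0.001 -0.022 | head -3
python3 - <<'E'
import cv2,numpy as np
for n in('top','scene'):
    d=cv2.absdiff(cv2.imread(f'pics/{n}0.png'),cv2.imread(f'pics/{n}7.png')).max(2)
    m=(cv2.GaussianBlur(d,(0,0),1)>25).astype(np.uint8)
    _,_,s,_=cv2.connectedComponentsWithStats(m); print(n,[tuple(int(v) for v in r) for r in s[1:] if r[4]>5])
E
```

```text
time: 16.28
ee_pos: [0.3838, 0.3651, 0.3195]
eef_rot: [-93.2, 89.9, -110.5]
contact_force: [-0.1, -0.4, -0.6]
width: 0.065
16.2833 [0.38380403 0.36510556 0.31945323] jaw ang 72.62771468560014
top edge: off -0.57 mm slope -0.023 deg resid 0.14 n52
  line  line-edge R 1.77 L 1.51 mm  ang -0.13 resid 0.27 n39
  rear  line-edge R -0.42 L -0.15 mm  ang 0.14 resid 0.23 n38
top [(306, 150, 51, 69, 2075), (23, 186, 272, 214, 28390), (97, 310, 3, 10, 22), (277, 331, 19, 14, 145), (333, 342, 4, 3, 8), (342, 351, 17, 35, 240)]
scene [(222, 0, 23, 92, 1313), (341, 0, 64, 93, 2221), (390, 0, 10, 12, 71), (373, 13, 4, 2, 6), (181, 14, 19, 46, 630), (349, 68, 10, 10, 72), (364, 70, 7, 8, 38), (175, 76, 6, 24, 58), (182, 76, 12, 32, 148), (198, 76, 17, 17, 136), (358, 82, 3, 6, 15), (360, 89, 5, 7, 31), (186, 110, 7, 5, 26), (353, 119, 32, 16, 227), (254, 129, 8, 4, 22), (246, 128, 158, 43, 2182), (229, 134, 17, 13, 109), (246, 165, 9, 6, 41), (291, 205, 84, 55, 2219), (329, 252, 47, 24, 538)]
```

View pics/top7.png

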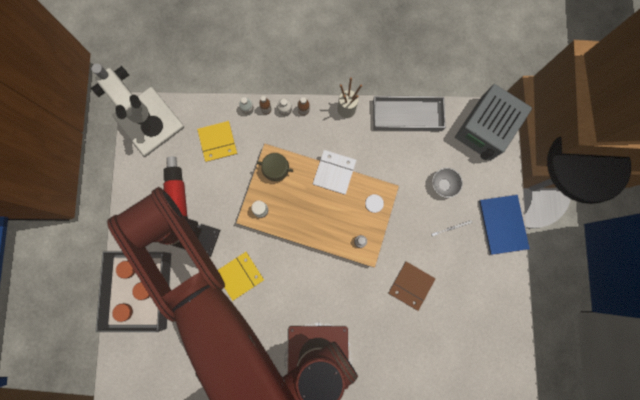

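Differences on the board are confined to the plate and the arm's shadow, so the bystanders have not moved, and the arm is well clear. Handing in.

```bash
python3 -c "
from workcell import ctrl
print(ctrl.job_done())"
```

```text
the job is handed in; nothing more can be done
None
```

I pushed the plate along the board with the two fingertips in three passes and turned it about 6.7° square. I then backed off, lifted clear and handed the job in at about 16 s of the 45 s.

**Squareness:** the scribed line is parallel to the board's far edge within about 0.1–0.2°.

**Line position:** the two cameras disagreed by 2–3 mm on where the edge lies, and I could not resolve it.
- **Top camera:** it puts the line about +0.7 to +1.7 mm past the edge, depending on which colour channel marks the edge.
- **Scene camera:** it puts the line about 1 to 2.4 mm short of the edge.
- **Combined:** I took the weighted result as the line on the edge, within roughly 1–1.5 mm.
- **Rear edge:** measured from the plate's rear edge, the top camera gave −0.2 to −0.4 mm. That reading runs short because the plate's rear face is visible.

**Everything else:** comparing images from before and after, nothing but the plate, the arm and their shadows had changed on the board and bench, apart from the heat gun. The arm partly hid it in the last top view, but it was never approached closely. The force readings I saw stayed around 2 N or less. The arm finished at a TCP height of 0.32 m, touching nothing.

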